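# Turn up the order board and hold a ticket clip open over its edge

### The arm

A 6-joint arm with a two-finger parallel gripper is mounted at the origin on the work surface. World frame = base frame: x ahead of the robot, y to its left, z up, the work surface at z = 0. Lengths are in m, angles in rad, forces in N, time in s.
With the tool pointing down it reaches from about 0.35 to 0.775 m from the base axis. Payload 7.3 kg.
Tool frame: the origin (TCP) lies at the centre of the arm's flange, where the gripper is bolted on; the fingertips stand 178 mm ahead of it and the grasp point (between the pads) lies 159 mm ahead of it (tip_extent is the distance from the TCP to the fingertips, in m); z points along the fingers, y is the line along which they close (so a half turn about z gives the same grasp; the last joint's range is limited). The gripper opens to 92 mm and grips with 3 to 60 N. Pads are 19 mm wide; open, the fingers measure 130 mm over their backs; the gripper's body (75 mm by 190 mm) begins 47 mm behind the grasp point.
Start: joints at [-1.345, 0.342, 1.524, -0, 1.275, -0.146], TCP at [0.191, -0.489, 0.405] pointing down, gripper open.
Joint ranges: [-2.53, 2.53], [-0.77, 2.02], [0.04, 2.7], [-1, 4.14], [0.28, 2.66], [-3.11, 3.11]. Speed limits (rad/s): [2.57, 2.57, 3.14, 3.14, 3.14, 3.14].

### API

Orientations are given as [roll, pitch, yaw] about the fixed x, y, z axes, in that order (R = Rz(yaw) Ry(pitch) Rx(roll)).
In Python, from cell import * gives the robot as it stands.
- The arm moves only by the tool arm_command, never from a script. Its arguments are lists of equal length, an entry for each row: "xyz": the shift along the world's x, y, z in mm, a list of three; "spin": the turn about the world's z in degrees. In form: {"xyz": [[tx, ty, tz], ...], "spin": [spin, ...]}. A call has 1 to 20 rows; each row shifts and turns the commanded pose from where the row before left it; what a row does not reach is not made up. A row lasts 1/10 s, in which the tool goes at most 50 mm and 8.59 degrees, less where a joint would pass 70% of its speed; a pose out of reach is approached as far as the arm can. A call with a gripper value outside its range is refused whole. "jaw" is the opening, from -1 (shut) to 1 (fully open), set as the call begins (left out, the last holds). The fingers move at their own pace and stop on an object; "squeeze" is the grip in N (left out, the last holds). Time passes only in rows, so rows that do not move let the fingers close. It gives the time, the measured TCP pose, the force, the opening and the grip force at its end, in the units of the state.
- observe(): the state, without advancing time (a new reading comes with each control period).
- read_camera(name): name is "side" or "top" or "wrist"; returns a dict with "img" (420x560x3 uint8, red, green, blue), "depth" (420x560 float32, m along the optical axis (not along the pixel's ray), 0 where there is no reading), "fx", "fy", "cx", "cy" (pixels), "world_from_camera" (4x4, takes a point from camera to world coordinates). Camera axes: x right, y up, looking along -z (the intrinsics and any distortion apply to the point x, -y, -z); pixel columns grow to the right and rows downward; lengths in m; the calibration is good to about 2 mm. The wrist camera is an equidistant fisheye: a pixel r from the principal point sees the ray r / f radians off the axis. A picture is of the moment at which its call begins.
- hand_in(): hands the job in; it is judged then, once.
The state is a dict: "time": time; "qpos": joint angles; "qvel": joint speeds; "joint_efforts": joint torques, N m; "tool_pos": TCP position; "tool_rot": TCP orientation; "contact_force": force on the tool from outside, world axes, zero at the start; "torque": the same for the moment, N m; "opening": finger opening in m; "grip_force": force on a finger pad.
Only numpy, scipy, OpenCV 4.12 (cv2) and the standard library are available. Lean on these libraries where they do the work, as an engineer would, in place of code of your own. Each camera call takes 0.05 s, during which the arm holds its last target. There are 200 camera calls.

### The job

First turn up the fold-down order board by its black knob until it stands fully upright and its coral face shows across the counter. Then take the coral spring clip off its rail by squeezing its handles, and finish while holding it: keep it squeezed wide open, with its jaws gaping on either side of the board's top edge at the yellow mark and reaching well down past the edge, without the clip or gripper touching the board, so that a ticket can be slipped in. Do not let go at the end, and leave the tub, jar and spatula where they are.

Things in the scene. Friction and masses are not known exactly. Their poses are not given: they have to be found in the camera images.
- stand: Fixed black foot of the order board, 165 x 170 x 12 mm, from 38 mm behind (-x) to 127 mm ahead (+x) of its origin. Origin on the table plane, below the hinge; y axis parallel to the hinge line, which lies 30 mm above the origin. The board folds down from the hinge towards the foot's +x, over a rubber rest 26 mm high.
- card (a joint): Board hinge, rad: 0 = folded flat, coral face down (starts 0 to 0.3); pi/2 = upright against its stop, coral face towards the foot's +x. Stiff: the board stays at any angle; turning it takes up to 0.15 N m. The board (110 g) is a white panel 4 mm thick, 146 mm along the hinge, free edge 110 mm from the hinge line.
- card_mark (a point): Point on the board's free (upper) edge, mid-thickness, centre of the yellow mark (26 mm along the edge, 22 mm deep, both faces), 35 mm to the +y side of the middle. Axes turn with the board: x from hinge to free edge (up when upright), y along the edge, z square to the board out of the knob side (towards the foot's -x when upright).
- card_knob (a point): Centre of the black barrel knob, 18 mm diameter, 22 mm long along y, on the board's back (upper side when folded): 30 mm off the mid-plane on an 8 mm stem, 88 mm out from the hinge line, 42 mm to the -y side of the middle. Axes as card_mark. Pinched by its flat ends (along the hinge), it can pivot between the pads while the board turns.
- rail: Fixed clip rail: grey foot 100 x 160 x 12 mm with an upright aluminium sheet, 5 mm thick, 140 mm long along the rail's y, top edge 85 mm above the table. Origin on the table under the middle of the sheet; x is square to the sheet.
- clip: Coral spring clip, 55 g, like a large clothes-peg, 24 mm wide, astride the rail's sheet, handles up, jaws down. Origin on its pivot (axis y), 6 mm above the sheet's top edge at the start, x square to the sheet. Lever A is on +x, B on -x. Round handle ends (10 mm thick) 38 mm above the pivot, 58 mm over both. Axes belong to lever A, which turns half the opening when squeezed.
- clip_jaw (a joint): Opening between the clip's levers, rad: 0 = closed on the rail, 0.70 = wide open at its stop (handles 29 mm over both, tips 32 mm apart, 38 mm below the pivot). Squeezing the handle ends opens it against a spring: 3 N at the handles when closed, 9 N at the stop. The pivot barrel is 12 mm thick and bars deeper entry.
- clip_tip_a (a point): Lower inner corner of lever A's jaw tip, middle of its width; 40 mm below the pivot when closed, tips 5 mm apart. Axes as clip.
- clip_tip_b (a point): Lower inner corner of lever B's jaw tip (middle of its width). Axes turn with lever B.
- tub: Bystander: open clear plastic tub with coral icing, 85 x 85 x 60 mm, origin under its centre.
- jar: Bystander: jar with red cap, 52 mm diameter, 75 mm high, origin under its centre.
- spatula: Bystander: spatula with black handle, 170 mm long, lying along its x.
There are look-alikes about, which are no part of the job. There is more than one size of the stand; the one meant has the size given above.

How it is judged:
By the outcome, as a careful person would: the job done as asked, in the order asked, and still so for the second after the job is handed in, while the arm keeps its last pose, push and grip.
It also fails if it takes over 58 s, if anything falls off the work surface, if the arm or the gripper's body presses on something with over 40 N, if the wrist force passes 120 N, or if a joint passes its speed limit or range.

## Working session

There is one attempt and no reset: what is moved stays moved. The work goes in short steps, Python scripts to look and compute and a tool call to move; the robot and the scene stay as the last step left them, time stands still between calls to the robot, and variables do not carry over. Pictures are saved under pics/ and viewed, at most 10 in all, crops included, and the job is handed in when it is done.

Besides the shell and the picture viewer there is one more tool, called after "Request:" as name(argument=value, ...) on one line, values as JSON. arm_command: Moves the arm, as the interface text tells. Its arguments: {"type":"object","properties":{"xyz":{"type":"array","items":{"type":"array","items":{"type":"number"}}},"spin":{"type":"array","items":{"type":"number"}},"jaw":{"type":"number"},"squeeze":{"type":"number"}},"required":["xyz","spin"]}

```bash
mkdir -p pics; ls; python3 - <<'E'
from cell import *
import cv2, numpy as np
s=observe(); print(s['time'],s['tool_pos'],s['tool_rot'],s['opening'])
for n in ['side','top']:
    c=read_camera(n); np.savez(f'{n}0.npz',**c)
    cv2.imwrite(f'pics/{n}0.png',cv2.resize(c['img'][:,:,::-1],(800,600)))
    print(n,c['fx'],c['cx'],c['cy'],np.round(c['world_from_camera'],3).tolist(), (c['depth']>0).mean())
E
```

```text
pics
0.0 [ 0.19072236 -0.48897483  0.40403369] [-3.14001683e+00 -2.35050502e-04  3.71797355e-01] 0.09206934693551248
side 417.79428587795246 278.3092352596305 208.22919625460645 [[-0.951, 0.231, -0.205, 0.306], [-0.309, -0.676, 0.669, 0.792], [0.016, 0.7, 0.714, 0.829], [0.0, 0.0, 0.0, 1.0]] 0.996062925170068
top 401.1799607652947 279.5128896591877 205.3435758397007 [[-0.018, 0.988, -0.151, 0.361], [-1.0, -0.015, 0.019, 0.125], [0.016, 0.151, 0.988, 1.01], [0.0, 0.0, 0.0, 1.0]] 0.9959608843537415
```

View pics/side0.png

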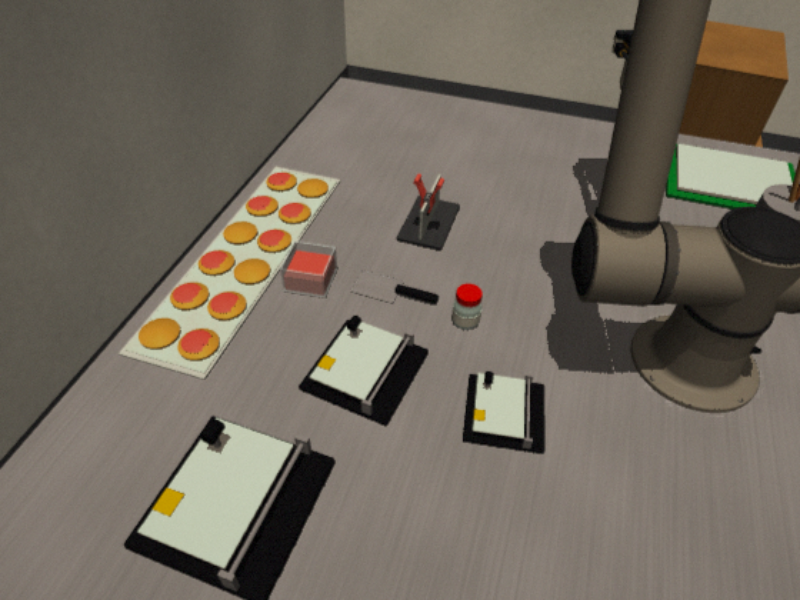

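View pics/top0.png

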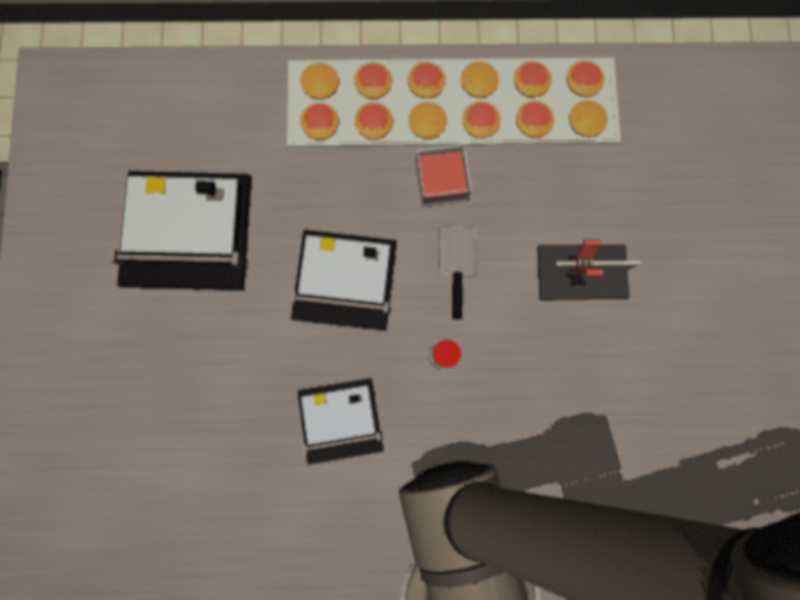

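The side view shows three boards: large at (225,500), middle at (360,365) and small at (505,410). The clip is on its rail at (430,205). In the top view the boards are at (185,230), (345,280) and (340,420), the clip is at (592,260), and the middle foot is about 95 px ≈ 166 mm wide. I'll measure them all and enlarge the candidates.

```bash
cat > h.py <<'E'
import numpy as np, cv2
def load(n): return dict(np.load(n+'.npz'))
def cloud(c):  # per-pixel world points from depth (pinhole)
    v,u=np.mgrid[:420,:560]; d=c['depth']
    P=np.stack([(u-c['cx'])/c['fx']*d,-(v-c['cy'])/c['fy']*d,-d,np.ones_like(d)],-1)
    return (P@c['world_from_camera'].T)[...,:3]
def ray(c,uv,z):
    uv=np.atleast_2d(uv).astype(float)
    r=np.stack([(uv[:,0]-c['cx'])/c['fx'],-(uv[:,1]-c['cy'])/c['fy'],-np.ones(len(uv))],1)
    T=c['world_from_camera']; w=r@T[:3,:3].T; o=T[:3,3]
    return o+w*((z-o[2])/w[:,2])[:,None]
def rect(c,m,z):
    uv=np.argwhere(m)[:,::-1]; P=ray(c,uv,z)[:,:2]
    (x,y),(w,h),a=cv2.minAreaRect((P*1000).astype(np.float32)); return np.round([x,y,w,h,a],1)
E
python3 - <<'E'
from h import *
t=load('top0'); s=load('side0')
hsv=cv2.cvtColor(t['img'],cv2.COLOR_RGB2HSV)
C=cloud(t)
def boxm(m,x0,y0,x1,y1):
    k=.7; o=np.zeros_like(m); o[int(y0*k):int(y1*k),int(x0*k):int(x1*k)]=1; return (m>0)&(o>0)
black=((hsv[...,2]<45)).astype(np.uint8); white=((hsv[...,2]>165)&(hsv[...,1]<60)).astype(np.uint8)
yel=((hsv[...,0]>18)&(hsv[...,0]<32)&(hsv[...,1]>150)).astype(np.uint8)
B={'big':(110,160,260,300),'mid':(285,222,405,335),'small':(290,370,390,470)}
for n,b in B.items():
    print(n,'foot',rect(t,boxm(black|white|yel,*b),.012),'mark',rect(t,boxm(yel,*b),.04))
    w=boxm(white,*b); P=C[w]; P=P[(P[:,2]>.02)&(P[:,2]<.12)]
    m=P.mean(0); u,sv,vt=np.linalg.svd(P-m,full_matrices=False); print('  board mean',m.round(4),'normal',vt[2].round(3),'rect',rect(t,w,m[2]))
    P=C[boxm(yel,*b)]; print('  yellow',P.mean(0).round(4))
    P=C[boxm(black,*b)];P=P[P[:,2]>.055]; print('  knob',len(P),P.min(0).round(4) if len(P) else 0,P.max(0).round(4) if len(P) else 0)
for n,c,b in (('top',t,(530,225,650,310)),('side',s,(390,160,470,255))):
    h=cv2.cvtColor(c['img'],cv2.COLOR_RGB2HSV); D=cloud(c)
    cor=((h[...,0]<12)|(h[...,0]>172))&(h[...,1]>130)&(h[...,2]>80)
    P=D[boxm(cor,*b)]; print(n,'clip',len(P),P.min(0).round(4),P.max(0).round(4))
    for z in np.arange(.07,.15,.01):
        Q=P[(P[:,2]>=z)&(P[:,2]<z+.01)]
        if len(Q): print('  z',round(z,3),len(Q),Q.min(0).round(3),Q.max(0).round(3))
    P=D[boxm(np.ones((420,560)),*b)]; Q=P[(P[:,2]>.075)&(P[:,2]<.09)]; 
    print('  sheet',cv2.minAreaRect((Q[:,:2]*1000).astype(np.float32)))
def crop(c,b):
    k=.7; x0,y0,x1,y1=[int(a*k) for a in b]; return cv2.resize(c['img'][y0:y1,x0:x1,::-1],(390,290),interpolation=cv2.INTER_CUBIC)
cv2.imwrite('pics/crops.png',np.vstack([np.hstack([crop(t,B['mid']),crop(t,(530,225,650,310))]),np.hstack([crop(s,(290,305,440,425)),crop(s,(380,160,480,255))])]))
E
```

```text
big foot [635.  489.3 227.1 210.5  87.7] mark [711.9 531.3  30.1  31.   87.1]
  board mean [0.6476 0.489  0.0415] normal [-0.002 -0.001 -1.   ] rect [654.3 486.8 185.4 128.   87.7]
  yellow [0.7127 0.5318 0.0388]
  knob 98 [0.361  0.1246 0.0717] [0.6938 0.4416 1.0104]
mid foot [540.7 203.1 164.8 159.1  82.5] mark [600.9 229.9  19.9  22.9  89.2]
  board mean [0.5518 0.2035 0.0325] normal [-0.008  0.001  1.   ] rect [555.9 201.9 141.9  98.2  82.5]
  yellow [0.6037 0.2312 0.0306]
  knob 42 [0.361  0.1246 0.0639] [0.5819 0.1646 1.0104]
small foot [297.4 210.9 120.8 125.6   8.9] mark [3.356e+02 2.437e+02 1.650e+01 1.420e+01 1.000e-01]
  board mean [0.3045 0.2141 0.0248] normal [ 0.003 -0.001 -1.   ] rect [307.4 213.7  74.7 108.5   8.6]
  yellow [0.3361 0.2457 0.0231]
  knob 6 [0.3315 0.1246 0.055 ] [0.361  0.1881 1.0104]
top clip 219 [ 0.361  -0.2419  0.0462] [0.5759 0.1246 1.0104]
  z 0.08 1 [ 0.557 -0.185  0.083] [ 0.557 -0.185  0.083]
  z 0.09 17 [ 0.543 -0.209  0.091] [ 0.56  -0.186  0.1  ]
  z 0.1 42 [ 0.535 -0.209  0.1  ] [ 0.563 -0.184  0.11 ]
  z 0.11 42 [ 0.533 -0.208  0.111] [ 0.568 -0.185  0.119]
  z 0.12 21 [ 0.521 -0.208  0.12 ] [ 0.571 -0.184  0.13 ]
  z 0.13 90 [ 0.52  -0.209  0.13 ] [ 0.576 -0.184  0.138]
  sheet ((544.4189453125, -222.03111267089844), (138.91368103027344, 24.496252059936523), 84.12611389160156)
side clip 135 [ 3.056e-01 -3.789e-01  2.000e-04] [0.6297 0.7924 0.8286]
  z 0.07 8 [ 0.539 -0.255  0.071] [ 0.562 -0.184  0.08 ]
  z 0.08 12 [ 0.536 -0.278  0.08 ] [ 0.561 -0.182  0.089]
  z 0.09 13 [ 0.537 -0.201  0.093] [ 0.563 -0.182  0.1  ]
  z 0.1 23 [ 0.535 -0.206  0.1  ] [ 0.567 -0.182  0.11 ]
  z 0.11 18 [ 0.532 -0.206  0.11 ] [ 0.57  -0.181  0.119]
  z 0.12 17 [ 0.522 -0.203  0.12 ] [ 0.572 -0.183  0.13 ]
  z 0.13 39 [ 0.52  -0.208  0.131] [ 0.576 -0.18   0.138]
  sheet ((549.734130859375, -221.3847198486328), (25.130830764770508, 141.4777374267578), 1.284939169883728)
```

View pics/crops.png

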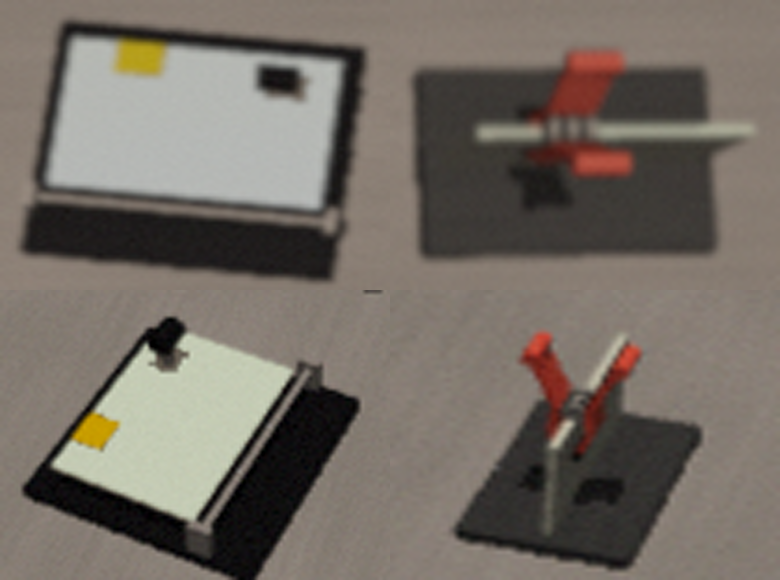

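The top-left crop confirms the middle board. Its foot measures about 165 × 165 mm, against about 215 mm for the big one and 123 mm for the small one. Its knob sits at top-view (370,252) and its yellow mark at (328,244). The right-hand crops show the one coral clip astride the sheet at top-view (592,260). Next I'll refine the knob and sheet axes.

```bash
python3 - <<'E'
from h import *
O=np.array([.501,.2094])
for n in ('top','side'):
    c=load(n+'0'); C=cloud(c); h=cv2.cvtColor(c['img'],cv2.COLOR_RGB2HSV); ok=c['depth']>0
    d=np.linalg.norm(C[...,:2]-[.5827,.1563],axis=-1)
    k=ok&(d<.03)&(C[...,2]>.048)&(h[...,2]<60); P=C[k]; print(n,'knob',len(P),P.min(0).round(4),P.max(0).round(4),P.mean(0).round(4))
    print('  rect',rect(c,k,.062))
    y=ok&(h[...,0]>18)&(h[...,0]<32)&(h[...,1]>150)&(np.linalg.norm(C[...,:2]-[.604,.231],axis=-1)<.03)
    print('  yellow',C[y].mean(0).round(4), C[y].min(0).round(4),C[y].max(0).round(4))
    # black foot corners at z<.02
    f=ok&(h[...,2]<60)&(C[...,2]<.02)&(np.linalg.norm(C[...,:2]-[.545,.203],axis=-1)<.13)
    print('  foot',cv2.minAreaRect((C[f][:,:2]*1000).astype(np.float32)))
    w=ok&(h[...,1]<60)&(h[...,2]>140)&(C[...,2]>.022)&(C[...,2]<.05)&(np.linalg.norm(C[...,:2]-[.55,.203],axis=-1)<.1)
    P=C[w]; A=np.c_[P[:,:2]-O,np.ones(len(P))]; print('  board plane slopes',np.linalg.lstsq(A,P[:,2],rcond=None)[0].round(3))
    r=ok&(C[...,2]>.079)&(C[...,2]<.092)&(h[...,1]<80)&(abs(C[...,0]-.547)<.02)&(abs(C[...,1]+.22)<.09)
    P=C[r]; p=np.polyfit(P[:,1],P[:,0],1); print('  sheet x=',p.round(4),'deg',np.degrees(np.arctan(p[0])).round(2),'x at -.196',np.polyval(p,-.196).round(4),P[:,1].min(),P[:,1].max())
    r=ok&(C[...,2]>.008)&(C[...,2]<.016)&(h[...,2]<90)&(abs(C[...,0]-.53)<.1)&(abs(C[...,1]+.21)<.12)
    print('  railfoot',cv2.minAreaRect((C[r][:,:2]*1000).astype(np.float32)))
    cor=ok&((h[...,0]<12)|(h[...,0]>172))&(h[...,1]>130)&(C[...,2]>.125)&(abs(C[...,0]-.548)<.04)&(abs(C[...,1]+.2)<.04)
    for q in (cor&(C[...,0]>.548),cor&(C[...,0]<.548)): P=C[q]; print('  handle',len(P),P.min(0).round(4),P.max(0).round(4),P.mean(0).round(4))
E
```

```text
top knob 44 [0.57   0.1475 0.0639] [0.5819 0.1646 0.0744] [0.5758 0.1558 0.0689]
  rect [577.2 156.3  17.   12.4  89.2]
  yellow [0.6037 0.2312 0.0306] [0.5904 0.2206 0.0101] [0.6198 0.2409 0.0375]
  foot ((540.9191284179688, 203.19964599609375), (167.08468627929688, 161.97584533691406), 82.43729400634766)
  board plane slopes [0.005 0.    0.032]
  sheet x= [0.0033 0.5491] deg 0.19 x at -.196 0.5484 -0.292003008225834 -0.15301391904700679
  railfoot ((548.4795532226562, -221.62225341796875), (160.0048828125, 99.21437072753906), 89.44998168945312)
  handle 46 [ 0.5679 -0.2089  0.1254] [ 0.5759 -0.1851  0.1367] [ 0.572  -0.1966  0.1328]
  handle 50 [ 0.5203 -0.2095  0.1256] [ 0.5286 -0.1842  0.1378] [ 0.5241 -0.1961  0.1332]
side knob 70 [0.57   0.1466 0.0543] [0.5873 0.171  0.0721] [0.5777 0.1611 0.0665]
  rect [579.5 157.1  17.5  34.9   0. ]
  yellow [0.6027 0.23   0.0321] [0.5895 0.2088 0.0109] [0.6232 0.2451 0.0368]
  foot ((543.267578125, 198.6749267578125), (185.58763122558594, 170.61874389648438), 82.19154357910156)
  board plane slopes [ 0.008 -0.001  0.033]
  sheet x= [0.0012 0.5491] deg 0.07 x at -.196 0.5489 -0.2918168066913246 -0.15065254542193462
  railfoot ((548.576904296875, -221.59036254882812), (165.3496551513672, 100.20616912841797), 89.45437622070312)
  handle 25 [ 0.5682 -0.2084  0.1261] [ 0.5761 -0.1797  0.1372] [ 0.5719 -0.1916  0.1332]
  handle 21 [ 0.5203 -0.2071  0.1282] [ 0.5285 -0.1804  0.1375] [ 0.5243 -0.1921  0.1337]
```

Request:
arm_command(xyz=[[19.5,32.3,-3],[19.5,32.3,-3],[19.5,32.3,-3],[19.5,32.3,-3],[19.5,32.3,-3],[19.5,32.3,-3],[19.5,32.3,-3],[19.5,32.3,-3],[19.5,32.3,-3],[19.5,32.3,-3],[19.5,32.3,-3],[19.5,32.3,-3],[19.5,32.3,-3],[19.5,32.3,-3],[19.5,32.3,-3],[19.5,32.3,-3],[19.5,32.3,-3],[19.5,32.3,-3],[19.5,32.3,-3],[19.5,32.3,-3]], spin=[-1.44,-1.44,-1.44,-1.44,-1.44,-1.44,-1.44,-1.44,-1.44,-1.44,-1.44,-1.44,-1.44,-1.44,-1.44,-1.44,-1.44,-1.44,-1.44,-1.44], jaw=1)

```text
time: 2.1
tool_pos: [0.5813, 0.1584, 0.3441]
tool_rot: [3.141, 0.001, -0.132]
contact_force: [-0.1, 0.2, 0.3]
opening: 0.0921
grip_force: 0.0
```

Request:
arm_command(xyz=[[-1,-2,-30],[0,0,-30],[0,0,-30],[0,0,-20],[0,0,-13],[0,0,0]], spin=[0,0,0,0,0,0])

```text
time: 2.7
tool_pos: [0.5792, 0.1548, 0.2198]
tool_rot: [3.14, 0.004, -0.131]
contact_force: [-0.0, -0.3, 1.0]
opening: 0.0918
grip_force: 0.0
```

Request:
arm_command(xyz=[[0,0,0],[0,0,0],[0,0,0],[0,0,0],[0,0,0],[0,0,0],[0,0,0],[0,0,0]], spin=[0,0,0,0,0,0,0,0], jaw=-1, squeeze=15)

```text
time: 3.5
tool_pos: [0.5797, 0.1549, 0.2217]
tool_rot: [3.142, 0.0, -0.131]
contact_force: [0.3, 0.1, -0.1]
opening: 0.0325
grip_force: 0.0
```

Request:
arm_command(xyz=[[0,0,0],[0,0,0],[0,0,0],[0,0,0]], spin=[0,0,0,0])

```text
time: 3.9
tool_pos: [0.5798, 0.1569, 0.2218]
tool_rot: [-3.138, -0.001, -0.131]
contact_force: [2.5, 11.0, -1.4]
opening: 0.0221
grip_force: 15.0
```

Request:
arm_command(xyz=[[-3.6,2.0,9.0],[-4.5,1.1,8.6],[-5.4,0.7,8.1],[-6.2,0.8,7.5],[-6.9,0.9,6.8],[-7.6,1.0,6.0],[-8.2,1.1,5.2],[0,0,0]], spin=[0,0,0,0,0,0,0,0])

```text
time: 4.7
tool_pos: [0.5363, 0.1632, 0.2739]
tool_rot: [-3.14, 0.0, -0.131]
contact_force: [0.1, 6.1, -1.5]
opening: 0.0219
grip_force: 15.0
```

Request:
arm_command(xyz=[[-8.7,1.6,4.3],[-9.0,1.7,3.4],[-9.4,1.2,2.4],[-9.6,1.3,1.4],[-9.6,1.3,0.4],[-9.6,1.3,-0.7],[-9.5,1.2,-1.7],[-9.3,1.2,-2.6],[-3,0.4,-1],[-3,0.4,-1],[0,0,0],[0,0,0]], spin=[0,0,0,0,0,0,0,0,0,0,0,0])

```text
time: 5.9
tool_pos: [0.4584, 0.1737, 0.2795]
tool_rot: [-3.141, -0.008, -0.131]
contact_force: [8.4, -4.2, 9.4]
opening: 0.0219
grip_force: 15.0
```

```bash
python3 - <<'E'
from cell import *
from h import *
for n in ['side','top']:
    c=read_camera(n); np.savez(f'{n}1.npz',**c); cv2.imwrite(f'pics/{n}1.png',c['img'][:,:,::-1])
a=cv2.imread('pics/side1.png')[140:400,150:420]; b=cv2.imread('pics/top1.png')[100:360,150:420]
cv2.imwrite('pics/up1.png',cv2.resize(np.hstack([a,b]),(800,385)))
E
```

```text
(no output)
```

View pics/up1.png

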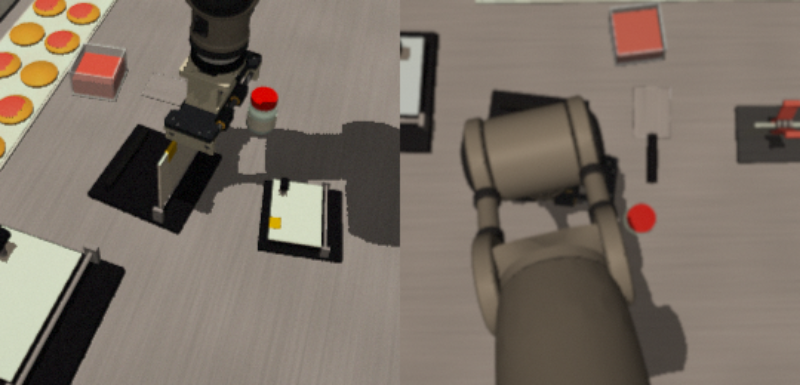

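The board stands upright against its stop: in the left panel its yellow-marked edge is at (170,150), and the force rose at the end of the push. The top view is hidden by the arm. Next I'll release the knob and go to the clip.

Request:
arm_command(xyz=[[0,0,0],[0,0,0],[0,0,0],[0,0,0],[-1,0,20],[0,0,30],[0,0,35]], spin=[0,0,0,0,0,0,0], jaw=1)

```text
time: 6.7
tool_pos: [0.4551, 0.1741, 0.3627]
tool_rot: [3.14, 0.004, -0.131]
contact_force: [1.5, 0.2, -0.5]
opening: 0.0732
grip_force: 0.0
```

Request:
arm_command(xyz=[[6.5,-26.5,0],[6.5,-26.5,0],[6.5,-26.5,0],[6.5,-26.5,0],[6.5,-26.5,0],[6.5,-26.5,0],[6.5,-26.5,0],[6.5,-26.5,0],[6.5,-26.5,0],[6.5,-26.5,0],[6.5,-26.5,0],[6.5,-26.5,0],[6.5,-26.5,0],[6.5,-26.5,0],[0,0,0]], spin=[6.96,6.96,6.96,6.96,6.96,6.96,6.96,6.96,6.96,6.96,6.96,6.96,6.96,6.96,0])

```text
time: 8.2
tool_pos: [0.5468, -0.1996, 0.3621]
tool_rot: [-3.141, 0.001, 1.57]
contact_force: [-0.3, 0.4, -0.3]
opening: 0.0916
grip_force: 0.0
```

```bash
python3 - <<'E'
from cell import *
from h import *
s=observe(); print(s['tool_pos'],s['tool_rot'],s['contact_force'])
for n in ['side','top']:
    c=read_camera(n); np.savez(f'{n}2.npz',**c)
    C=cloud(c); h=cv2.cvtColor(c['img'],cv2.COLOR_RGB2HSV); ok=c['depth']>0
    near=ok&(np.linalg.norm(C[...,:2]-[.502,.21],axis=-1)<.1)
    e=near&(C[...,2]>.125)&(h[...,2]>100); P=C[e]
    print(n,'edge',len(P),P.min(0).round(4),P.max(0).round(4)) 
    p=np.polyfit(P[:,1],P[:,0],1); print(' fit x at y=.209',np.polyval(p,.209),np.degrees(np.arctan(p[0])))
    y=near&(C[...,2]>.1)&(h[...,0]>18)&(h[...,0]<32)&(h[...,1]>130); P=C[y]; print(' yellow',len(P),P.min(0).round(4),P.max(0).round(4),P.mean(0).round(4))
    f=near&(C[...,2]>.045)&(h[...,2]>100)&(C[...,0]>.47); P=C[f]; m=P.mean(0); u,sv,vt=np.linalg.svd(P-m,full_matrices=False); print(' panel normal',vt[2].round(3),m.round(4))
a=load('side2')['img'][150:330,150:350,::-1]; b=load('top2')['img'][130:310,190:390,::-1]
cv2.imwrite('pics/up2.png',cv2.resize(np.hstack([a,b]),(800,360)))
E
```

```text
[ 0.54684456 -0.19960509  0.36205411] [-3.14106062e+00  5.21216668e-04  1.56981251e+00] [-0.28325685  0.36726982 -0.32561684]
side edge 112 [0.4867 0.138  0.1253] [0.5086 0.2842 0.1434]
 fit x at y=.209 0.4970312479158151 7.577915262375767
 yellow 62 [0.4979 0.2289 0.1172] [0.5055 0.2594 0.1428] [0.5003 0.2455 0.1344]
 panel normal [ 0.985 -0.167 -0.053] [0.4966 0.2173 0.1285]
top edge 192 [0.4855 0.138  0.1254] [0.5063 0.2805 0.144 ]
 fit x at y=.209 0.49604432499599327 7.4185922358402925
 yellow 40 [0.4975 0.2339 0.1182] [0.5037 0.2567 0.1426] [0.5004 0.245  0.1369]
 panel normal [-0.98   0.154  0.128] [0.4945 0.2072 0.133 ]
```

View pics/up2.png

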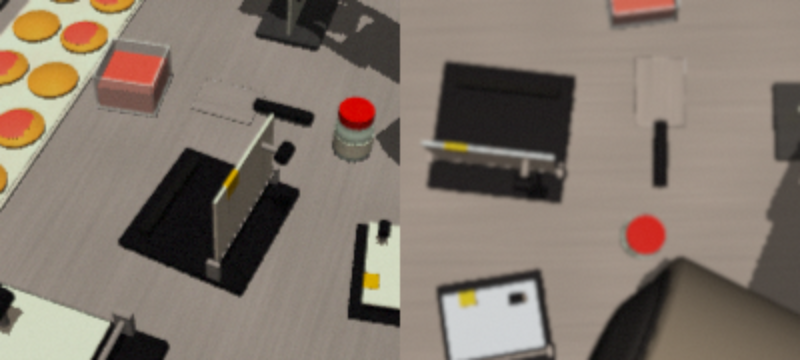

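The board is upright, with its mark at left-panel (232,182). In the top view its edge runs straight from (425,145) to (555,155), and its front hides nothing. Next I'll lower onto the clip.

Request:
arm_command(xyz=[[1.4,3.0,-20],[0,0,-20],[0,0,-15],[0,0,-10],[0,0,-4],[0,0,0],[0,0,0]], spin=[0,0,0,0,0,0,0])

```text
time: 9.0
tool_pos: [0.5482, -0.1938, 0.2946]
tool_rot: [3.14, 0.0, 1.57]
contact_force: [-0.9, 0.2, -0.6]
opening: 0.0917
grip_force: 0.0
```

Request:
arm_command(xyz=[[0,0,0],[0,0,0],[0,0,0],[0,0,0],[0,0,0],[0,0,0],[0,0,0],[0,0,0],[0,0,0],[0,0,0],[0,0,0],[0,0,0]], spin=[0,0,0,0,0,0,0,0,0,0,0,0], jaw=-1, squeeze=25)

```text
time: 10.2
tool_pos: [0.5496, -0.1943, 0.2975]
tool_rot: [3.133, 0.004, 1.57]
contact_force: [2.5, 0.5, 15.1]
opening: 0.0273
grip_force: 25.0
```

Request:
arm_command(xyz=[[0,0,4],[0,0,6],[0,0,8],[0,0,12],[0,0,15],[0,0,20],[0,0,20],[0,0,20],[0,0,10],[0,0,0]], spin=[0,0,0,0,0,0,0,0,0,0])

```text
time: 11.2
tool_pos: [0.5481, -0.194, 0.4106]
tool_rot: [3.139, 0.001, 1.57]
contact_force: [0.4, -0.5, -1.5]
opening: 0.0275
grip_force: 25.0
```

```bash
python3 - <<'E'
from cell import *
from h import *
s=observe(); print(s['tool_pos'],s['tool_rot'],s['contact_force'],s['opening'])
for n in ['side','top','wrist']:
    c=read_camera(n); np.savez(f'{n}3.npz',**c)
s=load('side3'); C=cloud(s); h=cv2.cvtColor(s['img'],cv2.COLOR_RGB2HSV)
m=(s['depth']>0)&((h[...,0]<12)|(h[...,0]>172))&(h[...,1]>110)&(abs(C[...,0]-.549)<.06)&(abs(C[...,1]+.195)<.05)&(C[...,2]>.11)
P=C[m]; print(len(P),P.min(0).round(4),P.max(0).round(4))
for z in np.arange(.12,.26,.008):
    Q=P[(P[:,2]>=z)&(P[:,2]<z+.008)]
    if len(Q): print(round(z,3),len(Q),Q.min(0).round(3),Q.max(0).round(3))
v,u=np.argwhere(m).mean(0).astype(int)
a=s['img'][max(0,v-50):v+50,u-50:u+50,::-1]; print(u,v)
b=load('wrist3')['img'][:,:,::-1]
cv2.imwrite('pics/clip3.png',np.hstack([cv2.resize(a,(400,420),interpolation=cv2.INTER_CUBIC),cv2.resize(b,(400,420))]))
E
```

```text
[ 0.54813582 -0.19397641  0.41057984] [3.13868753e+00 1.44979130e-03 1.56980320e+00] [ 0.3783772  -0.48539606 -1.51287376] 0.027466646494137617
222 [ 0.5118 -0.2139  0.1744] [ 0.5925 -0.1575  0.4693]
0.168 2 [ 0.557 -0.186  0.174] [ 0.559 -0.183  0.176]
0.176 15 [ 0.522 -0.206  0.177] [ 0.561 -0.182  0.183]
0.184 17 [ 0.523 -0.201  0.184] [ 0.561 -0.182  0.192]
0.192 17 [ 0.524 -0.203  0.193] [ 0.558 -0.183  0.199]
0.2 19 [ 0.527 -0.205  0.2  ] [ 0.556 -0.183  0.207]
0.208 21 [ 0.532 -0.202  0.208] [ 0.554 -0.183  0.216]
0.216 17 [ 0.536 -0.202  0.216] [ 0.554 -0.182  0.223]
0.224 19 [ 0.536 -0.205  0.224] [ 0.557 -0.181  0.232]
0.232 21 [ 0.536 -0.203  0.232] [ 0.557 -0.182  0.24 ]
0.24 14 [ 0.536 -0.197  0.242] [ 0.563 -0.178  0.248]
0.248 42 [ 0.535 -0.21   0.248] [ 0.564 -0.18   0.255]
0.256 2 [ 0.561 -0.188  0.256] [ 0.562 -0.185  0.261]
302 96
```

View pics/clip3.png

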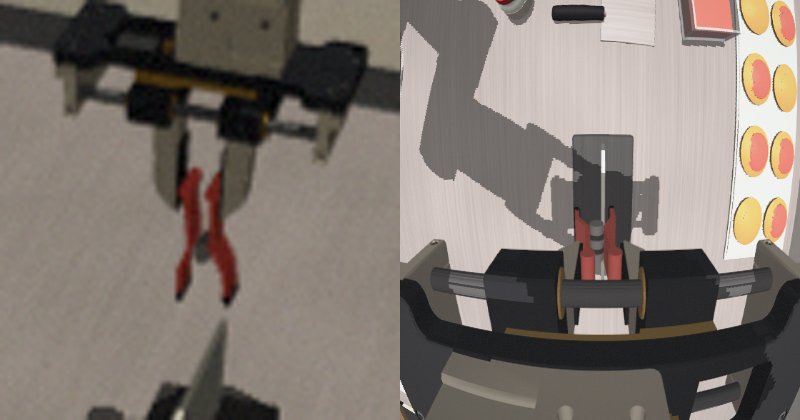

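The clip is held wide open, with handles at wrist-panel (588,262) and (614,262) and tips near (578,210) and (612,210). It leans a few degrees, so I'll measure the tips before placing it.

```bash
python3 - <<'E'
from h import *
w=load('wrist3'); print(w['fx'],w['cx'],w['cy'],w['world_from_camera'].round(3).tolist())
# panel x 400..800 -> 0..560 ; y 0..420
a=w['img'][190:310,220:340,::-1]; s=load('side3')['img'][56:136,262:342,::-1]
a=cv2.resize(a,(400,400),interpolation=cv2.INTER_CUBIC); s=cv2.resize(s,(400,400),interpolation=cv2.INTER_CUBIC)
cv2.imwrite('pics/clip4.png',np.hstack([a,s]))
E
```

```text
325.19226210127806 281.6643854181861 206.36193696787686 [[1.0, 0.001, 0.001, 0.55], [-0.001, 0.96, 0.279, -0.118], [-0.001, -0.279, 0.96, 0.389], [0.0, 0.0, 0.0, 1.0]]
```

View pics/clip4.png

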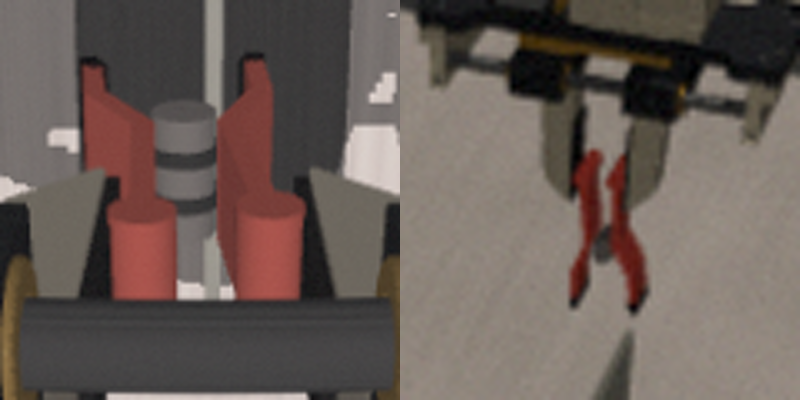

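```bash
python3 - <<'E'
from h import *
def wr(c,uv):
    d=(np.array(uv,float)-[c['cx'],c['cy']]); r=np.hypot(*d); th=r/c['fx']; d=d/r
    v=np.array([np.sin(th)*d[0],-np.sin(th)*d[1],-np.cos(th)]); return c['world_from_camera'][:3,3],c['world_from_camera'][:3,:3]@v
def sr(c,uv):
    v=np.array([(uv[0]-c['cx'])/c['fx'],-(uv[1]-c['cy'])/c['fy'],-1]); return c['world_from_camera'][:3,3],c['world_from_camera'][:3,:3]@v
w=load('wrist3'); s=load('side3')
for y in (-.182,-.1845):
  print('y',y)
  for n,p in dict(tipB_in=(103,63),tipB_out=(82,66),tipA_in=(244,60),tipA_out=(268,60),barrelL=(153,113),barrelR=(217,113),barrelC=(185,112),hB=(142,212),hA=(271,208),fingB=(105,172),fingA=(310,170)).items():
    o,v=wr(w,(220+p[0]/3.3333-.5,190+p[1]/3.3333-.5)); t=(y-o[1])/v[1]; print(' w',n,((o+v*t)*1000).round(1))
  for n,p in dict(tipA=(573,305),tipB=(632,312),barrel=(602,245),hA=(592,155),hB=(616,160)).items():
    o,v=sr(s,(262+(p[0]-400)/5-.5,56+p[1]/5-.5)); t=(y-o[1])/v[1]; print(' s',n,((o+v*t)*1000).round(1))
E
```

```text
y -0.182
 w tipB_in [ 527.8 -182.   172.7]
 w tipB_out [ 523.6 -182.   174.8]
 w tipA_in [ 557.2 -182.   170.5]
 w tipA_out [ 562.3 -182.   170.5]
 w barrelL [ 539.8 -182.   204.3]
 w barrelR [ 551.3 -182.   204.3]
 w barrelC [ 545.5 -182.   203.7]
 w hB [ 540.3 -182.   247.4]
 w hA [ 558.8 -182.   246. ]
 w fingB [ 533.6 -182.   232.4]
 w fingA [ 565.7 -182.   231.6]
 s tipA [ 558.6 -182.   171.6]
 s tipB [ 524.4 -182.   174.4]
 s barrel [ 544. -182.  213.]
 s hA [ 552.6 -182.   265.5]
 s hB [ 539.4 -182.   265.1]
y -0.1845
 w tipB_in [ 526.9 -184.5  164.2]
 w tipB_out [ 522.6 -184.5  166.5]
 w tipA_in [ 557.5 -184.5  162. ]
 w tipA_out [ 562.8 -184.5  162. ]
 w barrelL [ 539.4 -184.5  197.1]
 w barrelR [ 551.4 -184.5  197.1]
 w barrelC [ 545.4 -184.5  196.5]
 w hB [ 539.9 -184.5  241.9]
 w hA [ 559.1 -184.5  240.5]
 w fingB [ 533.  -184.5  226.3]
 w fingA [ 566.3 -184.5  225.5]
 s tipA [ 559.2 -184.5  169.9]
 s tipB [ 525.  -184.5  172.7]
 s barrel [ 544.7 -184.5  211.4]
 s hA [ 553.2 -184.5  264. ]
 s hB [ 540.  -184.5  263.6]
```

Request:
arm_command(xyz=[[-2.7,27.4,1],[-2.7,27.4,1],[-2.7,27.4,1],[-2.7,27.4,1],[-2.7,27.4,1],[-2.7,27.4,1],[-2.7,27.4,1],[-2.7,27.4,1],[-2.7,27.4,1],[-2.7,27.4,1],[-2.7,27.4,0],[-2.7,27.4,0],[-2.7,27.4,0],[-2.7,27.4,0],[-2.7,27.4,0],[-2.7,27.4,0],[0,0,0],[0,0,0]], spin=[-0.47,-0.47,-0.47,-0.47,-0.47,-0.47,-0.47,-0.47,-0.47,-0.47,-0.47,-0.47,-0.47,-0.47,-0.47,-0.47,0,0])

```text
time: 13.15
tool_pos: [0.5046, 0.2447, 0.4177]
tool_rot: [-3.14, 0.001, 1.44]
contact_force: [-0.1, 0.1, -0.3]
opening: 0.0279
grip_force: 25.0
```

```bash
python3 - <<'E'
from cell import *
from h import *
o=observe(); print(o['tool_pos'],o['tool_rot'],o['contact_force'],o['opening'])
for n in ['side','wrist']:
    c=read_camera(n); np.savez(f'{n}5.npz',**c)
w=load('wrist5'); s=load('side5')
a=w['img'][150:310,200:360,::-1]; b=s['img'][150:270,200:320,::-1]
cv2.imwrite('pics/p5.png',np.hstack([cv2.resize(x,(400,400),interpolation=cv2.INTER_CUBIC) for x in (a,b)]))
E
```

```text
[0.50464944 0.24473156 0.41768684] [-3.13982114e+00  1.36462130e-03  1.43996897e+00] [-0.13122716  0.09411539 -0.34856185] 0.02785464205111715
```

View pics/p5.png

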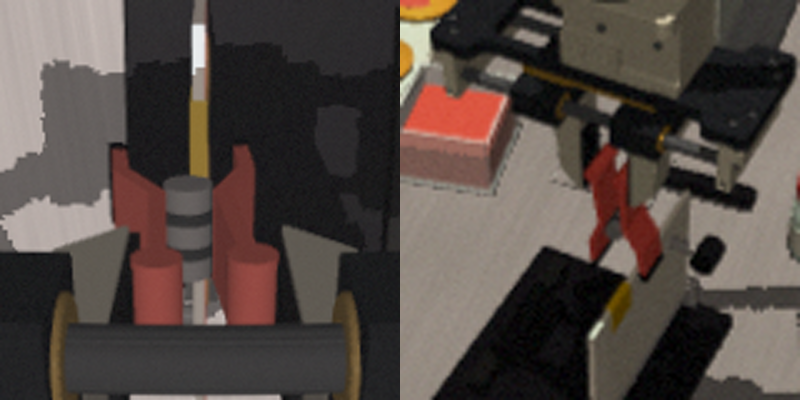

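```bash
python3 - <<'E'
from h import *
c=load('wrist5'); O=c['world_from_camera'][:3,3]
def wr(p):
    d=np.array([200+p[0]/2.5-.5-c['cx'],150+p[1]/2.5-.5-c['cy']]); r=np.hypot(*d); th=r/c['fx']; d=d/r
    return c['world_from_camera'][:3,:3]@np.array([np.sin(th)*d[0],-np.sin(th)*d[1],-np.cos(th)])
ex=np.array([.991,-.1305,0]); ey=np.array([.1305,.991,0]); T=np.array([.50465,.24473,.41769])
for n,p in dict(edge_far=(199.5,35),edge_white_end=(199,100),edge_mid=(198.5,140)).items():
    v=wr(p); P=O+v*(.140-O[2])/v[2]; print(n,(P*1000).round(1),'rel TCP along ex,ey',((P-T)@ex*1000).round(1),((P-T)@ey*1000).round(1))
for n,p in dict(tipB_in=(129,152),tipA_in=(234,149),barrel=(188,187)).items():
    v=wr(p); k=.012; t=((T+k*ey-O)@ey)/(v@ey); P=O+v*t; print(n,(P*1000).round(1),'rel',((P-T)*1000@ex).round(1))
E
```

```text
edge_far [509.1 280.5 140. ] rel TCP along ex,ey -0.3 36.0
edge_white_end [506.1 259.2 140. ] rel TCP along ex,ey -0.5 14.6
edge_mid [504.1 245.8 140. ] rel TCP along ex,ey -0.7 1.0
tipB_in [487.5 259.1 189.7] rel -18.9
tipA_in [515.6 255.4 186.9] rel 9.4
barrel [503.9 256.9 217.8] rel -2.4
```

Left panel: the board edge runs at x≈199 with the yellow starting at y=100, and the tips are at (129,152) and (234,149), one each side. The right panel shows the clip above the mark. I'll shift slightly and go down part way.

Request:
arm_command(xyz=[[2.0,1.0,-10],[0,0,-10],[0,0,-10],[0,0,-10],[0,0,-5],[0,0,0],[0,0,0]], spin=[0,0,0,0,0,0,0])

```text
time: 13.95
tool_pos: [0.5069, 0.2455, 0.374]
tool_rot: [3.141, -0.0, 1.439]
contact_force: [0.3, -0.3, -0.5]
opening: 0.0277
grip_force: 25.0
```

```bash
python3 - <<'E'
from cell import *
from h import *
o=observe(); print(o['tool_pos'],o['tool_rot'],o['contact_force'],o['opening'])
for n in ['side','wrist']:
    c=read_camera(n); np.savez(f'{n}6.npz',**c)
w=load('wrist6'); s=load('side6')
a=w['img'][150:310,200:360,::-1]; b=s['img'][170:270,200:300,::-1]
cv2.imwrite('pics/p6.png',np.hstack([cv2.resize(x,(400,400),interpolation=cv2.INTER_CUBIC) for x in (a,b)]))
E
```

```text
[0.50693903 0.24551995 0.37397719] [ 3.14124839e+00 -1.25800148e-04  1.43857211e+00] [ 0.32416496 -0.28758717 -0.51570278] 0.02773378934236427
```

View pics/p6.png

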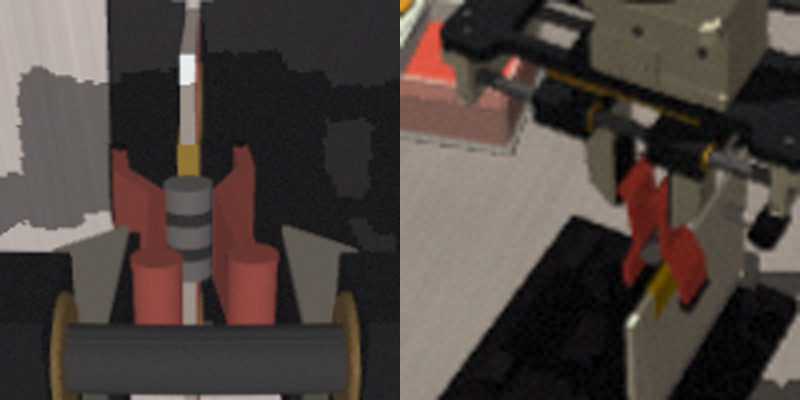

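Request:
arm_command(xyz=[[0.7,0.5,-5],[0,0,-5],[0,0,-5],[0,0,-5],[0,0,0],[0,0,0],[0,0,0]], spin=[0,0,0,0,0,0,0])

```text
time: 14.75
tool_pos: [0.5075, 0.246, 0.3538]
tool_rot: [3.142, 0.0, 1.439]
contact_force: [0.3, 0.2, -0.6]
opening: 0.0276
grip_force: 25.0
```

```bash
python3 - <<'E'
from cell import *
from h import *
o=observe(); print(o['tool_pos'],o['tool_rot'],o['contact_force'],o['opening'],o['grip_force'])
for n in ['side','wrist']:
    c=read_camera(n); np.savez(f'{n}7.npz',**c)
w=load('wrist7'); s=load('side7')
a=w['img'][150:310,200:360,::-1]; b=s['img'][180:260,210:290,::-1]
cv2.imwrite('pics/p7.png',np.hstack([cv2.resize(x,(400,400),interpolation=cv2.INTER_CUBIC) for x in (a,b)]))
E
```

```text
[0.50754077 0.24598739 0.35384059] [3.14159198e+00 5.88435849e-05 1.43856558e+00] [ 0.34984168  0.17396786 -0.59451521] 0.02758984392964381 24.999101758003235
```

View pics/p7.png

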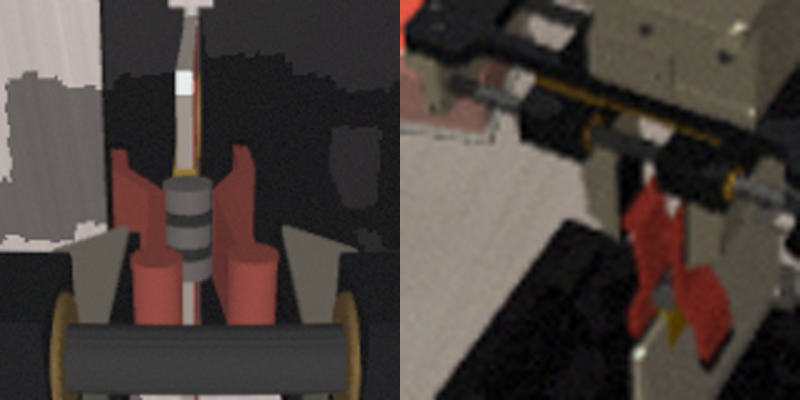

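```bash
python3 - <<'E'
from h import *
c=load('wrist7'); O=c['world_from_camera'][:3,3]
def wr(p):
    d=np.array([200+p[0]/2.5-.5-c['cx'],150+p[1]/2.5-.5-c['cy']]); r=np.hypot(*d); th=r/c['fx']; d=d/r
    return c['world_from_camera'][:3,:3]@np.array([np.sin(th)*d[0],-np.sin(th)*d[1],-np.cos(th)])
ex=np.array([.991,-.1305,0]); ey=np.array([.1305,.991,0]); T=np.array([.50754,.24599,.35384])
for n,p in dict(white=(185,110),yel_end=(186,169),board_end=(190,3)).items():
    v=wr(p); P=O+v*(.140-O[2])/v[2]; print(n,(P*1000).round(1),'rel ex,ey',((P-T)@ex*1000).round(1),((P-T)@ey*1000).round(1))
for n,p in dict(tipB_in=(129,152),tipA_in=(234,149),barrel=(188,187),barrel_top=(188,178)).items():
    v=wr(p); P=O+v*(((T+.012*ey-O)@ey)/(v@ey)); print(n,(P*1000).round(1),'rel',((P-T)*1000@ex).round(1))
# hsv yellow rows
h=cv2.cvtColor(c['img'],cv2.COLOR_RGB2HSV)[150:310,200:360]; m=(h[...,0]>15)&(h[...,0]<32)&(h[...,1]>110); r=np.argwhere(m[50:75,60:85]); print(r.min(0)+[50,60],r.max(0)+[50,60])
d=c['depth'][150:310,200:360]; print(d[45:75:5,74].round(4), d[70:84,75].round(4))
E
```

```text
white [508.  274.1 140. ] rel ex,ey -3.2 28.0
yel_end [506.1 259.  140. ] rel ex,ey -3.1 12.7
board_end [512.8 300.2 140. ] rel ex,ey -1.9 54.4
tipB_in [490.2 260.4 122.9] rel -19.0
tipA_in [518.6 256.6 120.1] rel 9.6
barrel [506.7 258.2 151.6] rel -2.4
barrel_top [506.6 258.2 144.9] rel -2.5
[50 69] [70 80]
[0.1997 0.2008 0.2018 0.2016 0.2044 0.2023] [0.     0.2003 0.1999 0.1984 0.1962 0.1947 0.192  0.1922 0.1921 0.192
 0.1919 0.1929 0.1931 0.1933]
```

```bash
python3 -c "
from cell import *
print(hand_in())"
```

```text
the job is handed in; nothing more can be done
None
```

The board stands upright and the clip is held wide open astride its top edge at the yellow mark, tips about 25 mm below the edge and no contact force showing; the job is handed in, but no verdict came back.

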